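# Square the meter case on its peg and shut the cabinet tray

### The arm

A 6-joint arm with a two-finger parallel gripper is mounted at the origin on the work surface. World frame = base frame: x ahead of the robot, y to its left, z up, the work surface at z = 0. Lengths are in m, angles in rad, forces in N, time in s.
With the tool pointing down it reaches from about 0.325 to 0.875 m from the base axis. Payload 4.4 kg.
Tool frame: the origin (TCP) lies on the centre line of the jaws, within the pads' length; the fingertips stand 17 mm ahead of it and the grasp point (between the pads) lies 2 mm behind it (nose_length is the distance from the TCP to the fingertips, in m); z points along the fingers, y is the line along which they close (so a half turn about z gives the same grasp; the last joint's range is limited). The gripper opens to 85 mm and grips with 20 to 120 N. Pads are 22 mm wide; open, the fingers measure 114 mm over their backs; the gripper's body (76 mm by 85 mm) begins 54 mm behind the grasp point. The pads swing forward as they close: fully open they stand 13 mm farther back than shut.
Start: joints at [1.099, 0.207, 1.542, -0, 1.393, -0.15], TCP at [0.181, 0.546, 0.248] pointing down, gripper open.
Joint ranges: [-2.73, 2.73], [-0.86, 2.22], [0.23, 2.46], [-1.11, 4.25], [0.08, 2.63], [-2.82, 2.82]. Speed limits (rad/s): [2.79, 2.79, 3.14, 3.14, 3.14, 3.14].

### API

Orientations are given as [roll, pitch, yaw] about the fixed x, y, z axes, in that order (R = Rz(yaw) Ry(pitch) Rx(roll)).
In Python, from plant import state, grab_frame, job_done, nose_length gives the robot as it stands.
- The arm moves only by the tool send_rows, never from a script. Its argument "targets" is one flat list of numbers, 7 for each row, row after row: the turn, a rotation vector about the world's x, y, z in degrees, then the shift along the world's x, y, z in mm, then the opening in per cent of the stroke, from 0 (shut) to 100 (fully open). In form: [ax, ay, az, tx, ty, tz, grip, ax, ay, az, tx, ty, tz, grip, ...]. A call has 1 to 12 rows; each row is the pose to reach, as a shift and turn from the pose commanded when the call began; what a row does not reach only later rows make up. A row lasts 1/12 s, in which the tool goes at most 41.7 mm and 7.16 degrees, less where a joint would pass 70% of its speed; a pose out of reach is approached as far as the arm can. A call with a gripper value outside its range is refused whole. The fingers move at their own pace and stop on an object; "squeeze" is the grip in N (left out, the last holds). Time passes only in rows, so rows that repeat a pose let the fingers close. It gives the time, the measured TCP pose, the force, the opening and the grip force at its end, in the units of the state.
- state(): the state, without advancing time (a new reading comes with each control period).
- grab_frame(name): name is "scene" or "side" or "wrist"; returns a dict with "img" (480x640x3 uint8, red, green, blue), "fovy" (degrees; the focal length in pixels is half the picture's height over the tangent of half this angle, whatever the lens; pixels are square), "cx", "cy" (the principal point, pixels), "k1" (the pictures are not rectified: a ray, as slopes to the right and down, at radius r is drawn at 1 + k1 r^2 times it, then the intrinsics apply), "extrinsics" (4x4, takes a point from world to camera coordinates). Camera axes: x right, y down, z forward; pixel columns grow to the right and rows downward; lengths in m; the calibration is good to about 2 mm. A picture is of the moment at which its call begins. There is no depth.
- job_done(): hands the job in; it is judged then, once.
The state is a dict: "time_s": time; "joints": joint angles; "qd": joint speeds; "joint_torque": joint torques, N m; "tcp_pos": TCP position; "tool_rot": TCP orientation; "ft_force": force on the tool from outside, world axes, zero at the start; "wrist_torque": the same for the moment, N m; "width": finger opening in m; "grasp_force": force on a finger pad.
Only numpy, scipy, OpenCV 4.12 (cv2) and the standard library are available. Lean on these libraries where they do the work, as an engineer would, in place of code of your own. Each camera call takes 0.05 s, during which the arm holds its last target. There are 200 camera calls.

### The job

The glucose meter case was put back crooked in the pulled-out cabinet tray. Without lifting it, gently push the free corner diagonally opposite its notch so that the case turns on the peg in the notch until its long front side bears on the rubber stop in the tray's front rail, and hold it pressed there, firmly but not hard, for a moment. Then gently push the tray by its pull all the way home, leaving the case square against the stop with everything else undisturbed, and let go.

Things in the scene. Friction and masses are not known exactly. Their poses are not given: they have to be found in the camera images.
- cabinet: low white cabinet fixed on the counter, 354 mm wide, 186 deep. Origin: on the counter, middle of its mouth; x runs into it (the way the tray closes, away from the robot), y left, z up. Its shelf (top 97 mm above the counter) begins 30 mm inside the mouth and carries a tumbler and a bottle; a mirrored door 200 mm high is folded back at its right, from y -178 to -478 mm.
- tray (a joint): slide of the white plastic tray along the cabinet's x: 0 = pulled out (start), 0.12 m = home at its stop; resists with about 1.5 N; push with under 25 N. Tray 200 (x) by 300 mm (y); underside 10, floor 14, tops of its walls and front rail 24 mm above the counter. Pulled out, its front end is 150 mm in front of the mouth.
- tray_pull (a point): middle of the front face (facing the robot) of the tray's upright pull lip, 23 mm above the counter; the lip is 80 mm wide, 6 mm thick, from 10 to 36 mm above the counter, and stands 30 mm in front of the tray's front end. Axes as the cabinet's. Push it along +x.
- rail (a point): front rail of the tray: a wall 5 mm thick, 10 mm high above the tray floor. Origin: middle of its inner face (toward the cabinet) at floor height; axes as the cabinet's. A dark rubber stop (stop_c0), 16 mm wide, 10 mm high, centred at y = -35 mm, sticks out of the inner face by 1 to 9 mm (varies, not measured: feel for it); it holds the case's front side, nearly square (within 2.5 degrees).
- peg (a point): round steel peg (tray_c1 in the rules), 12 mm diameter, standing 26 mm above the tray floor, fixed in the tray. Origin: on its axis at floor height, 68.5 mm behind the rail's inner face and 85 mm left of the tray's middle, i.e. x -76.5, y +85 mm from the cabinet's origin with the tray out; axes as the cabinet's.
- meter_case: flat dark hard-shell case, 72 (x) by 140 (y) by 28 mm high, 0.17 to 0.34 kg, loose on the tray floor. Its back left corner has an open square notch, 14 by 14 mm, for the peg (1 mm play). Origin: underside, middle of the notch; it spans x -65 to +7, y -133 to +7 mm. Square, its axes match the rail's; it starts turned 20 to 30 degrees anticlockwise (from above), right end back; turn it clockwise.
- case_corner (a point): corner to push, at the underside: the case's front right (x -65, y -133 mm). Push the right end face beside it along the case's +y, following its arc about the peg (a pusher lagging to the back drags and jams). The case slides at 1 to 2 N; once the rubber stop meets it, hold 9 to 11 N there (the stop must feel 4 N); over 13 N harms the case.
- pill_box: flat clear-lidded pill box 36 by 112 by 22 mm lying in the back right of the tray, just behind the case; leave it. Origin: middle of its underside.
- lancet_holder: closed lancet holder, a rounded bar 18 by 85 by 16 mm in the back left of the tray; leave it. Origin: middle of its underside.
- emery_tool: flat grey steel emery tool 10 by 120 by 4 mm lying at the back left of the tray; leave it. Origin: middle of its underside.
- tumbler: white ceramic tumbler, 72 mm wide, 90 mm high, on the fixed shelf; leave it. Origin: middle of its underside.
- amber_bottle: capped amber bottle, 52 mm wide, 100 mm high, on the fixed shelf; leave it. Origin: middle of its underside.
There are look-alikes about, which are no part of the job. What is shaped like the meter_case but turquoise or yellow is not meant.

How it is judged:
By the outcome, as a careful person would: the job done as asked, in the order asked, and still so for the second after the job is handed in, with the robot touching nothing.
It also fails if it takes over 72 s, if anything falls off the work surface, if the arm or the gripper's body presses on something with over 40 N, if the wrist force passes 120 N, or if a joint passes its speed limit or range.

## Working session

There is one attempt and no reset: what is moved stays moved. The work goes in short steps, Python scripts to look and compute and a tool call to move; the robot and the scene stay as the last step left them, time stands still between calls to the robot, and variables do not carry over. Pictures are saved under pics/ and viewed, at most 12 in all, crops included, and the job is handed in when it is done.

Besides the shell and the picture viewer there is one more tool, called after "Emit:" as name(argument=value, ...) on one line, values as JSON. send_rows: Moves the arm, as the interface text tells. Its arguments: {"type":"object","properties":{"targets":{"type":"array","items":{"type":"number"}},"squeeze":{"type":"number"}},"required":["targets"]}

```bash
ls; mkdir -p pics; cat > h.py <<'E'
import numpy as np, cv2
from plant import state, grab_frame, job_done, nose_length
def cam(n):
    f=grab_frame(n); h=f["img"].shape[0]
    f["f"]=h/2/np.tan(np.radians(f["fovy"])/2); f["E"]=np.array(f["extrinsics"]); return f
def save(f,p,crop=None,s=1):
    im=f["img"][...,::-1]
    if crop: x0,y0,x1,y1=crop; im=im[y0:y1,x0:x1]
    cv2.imwrite(p,cv2.resize(np.ascontiguousarray(im),None,fx=s,fy=s,interpolation=cv2.INTER_CUBIC))
def cast(f,px,z):
    px=np.atleast_2d(px).astype(float); d=(px-[f["cx"],f["cy"]])/f["f"]; u=d.copy()
    for _ in range(20): u=d/(1+f["k1"]*(u**2).sum(1,keepdims=True))
    R=f["E"][:3,:3]; c=-R.T@f["E"][:3,3]; w=np.c_[u,np.ones(len(u))]@R
    return c+w*((z-c[2])/w[:,2:3])
def proj(f,P):
    P=np.atleast_2d(P)@f["E"][:3,:3].T+f["E"][:3,3]; u=P[:,:2]/P[:,2:]
    return u*(1+f["k1"]*(u**2).sum(1,keepdims=True))*f["f"]+[f["cx"],f["cy"]]
E
python3 - <<'E'
from h import *
import pickle
for n in ("scene","side","wrist"):
    f=cam(n); pickle.dump(f,open(n+".pkl","wb")); save(f,f"pics/{n}0.png")
    print(n,f["fovy"],f["k1"],(-f["E"][:3,:3].T@f["E"][:3,3]).round(3))
s=state(); print(s["tool_rot"],s["tcp_pos"],s["ft_force"],nose_length)
E
```

```text
pics
scene 45.789450856010646 -0.022614732140336973 [ 0.968 -0.433  0.755]
side 55.47362163923547 -0.041578093759879295 [ 0.349 -0.447  0.533]
wrist 60.795493642828866 -0.0005199256596947544 [0.115 0.567 0.373]
[-3.13978695e+00 -2.94714638e-04  2.82076448e+00] [0.18106666 0.54515301 0.24735528] [ 0.30339076 -0.0452623   0.03151011] 0.017
```

View pics/scene0.png

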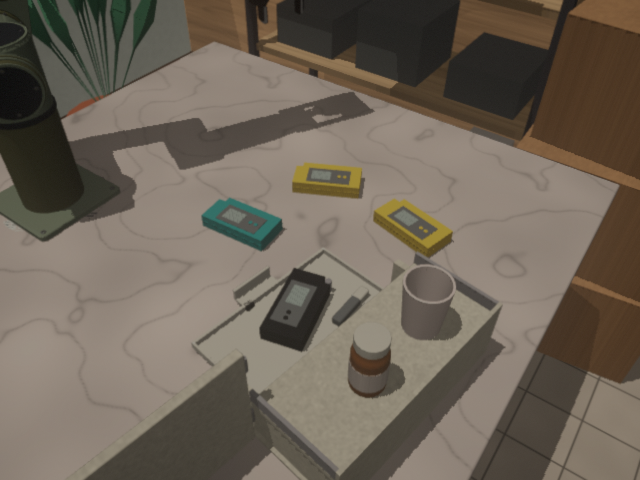

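View pics/side0.png

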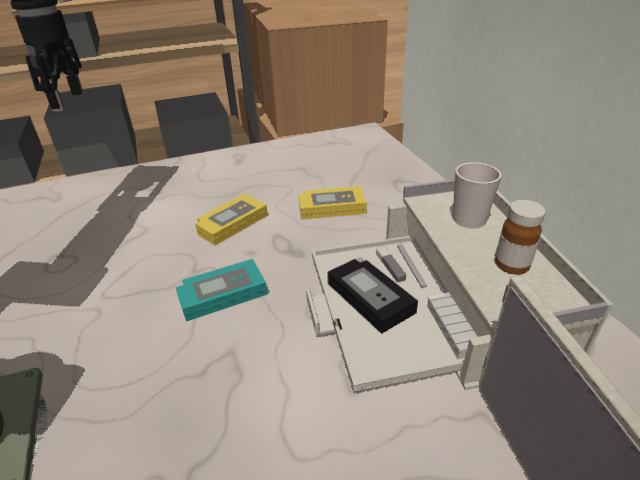

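The job's case is the dark one, at scene (297,308) and side (372,292). The look-alikes are turquoise at scene (242,222) and side (222,289), and yellow at scene (328,180) and (412,226). I'll check the dark one in a close crop.

```bash
python3 - <<'E'
from h import *
import pickle
f=pickle.load(open("side.pkl","rb")); save(f,"pics/sidec.png",(300,220,500,400),4) if 0 else save(f,"pics/sidec.png",(295,225,495,395),3.5)
for n,a in (("side",(300,225,440,340)),("scene",(240,255,350,360))):
    f=pickle.load(open(n+".pkl","rb")); g=f["img"].max(2); m=np.zeros_like(g)
    x0,y0,x1,y1=a; m[y0:y1,x0:x1]=(g[y0:y1,x0:x1]<60)*255
    m=cv2.morphologyEx(m,cv2.MORPH_CLOSE,np.ones((9,9)))
    c=max(cv2.findContours(m,0,2)[0],key=cv2.contourArea)
    print(n,cv2.approxPolyDP(cv2.convexHull(c),2.5,True)[:,0].tolist())
E
```

```text
side [[329, 271], [354, 259], [387, 264], [417, 301], [416, 310], [381, 332], [329, 284]]
scene [[294, 269], [323, 277], [330, 289], [301, 350], [263, 338], [260, 332]]
```

View pics/sidec.png

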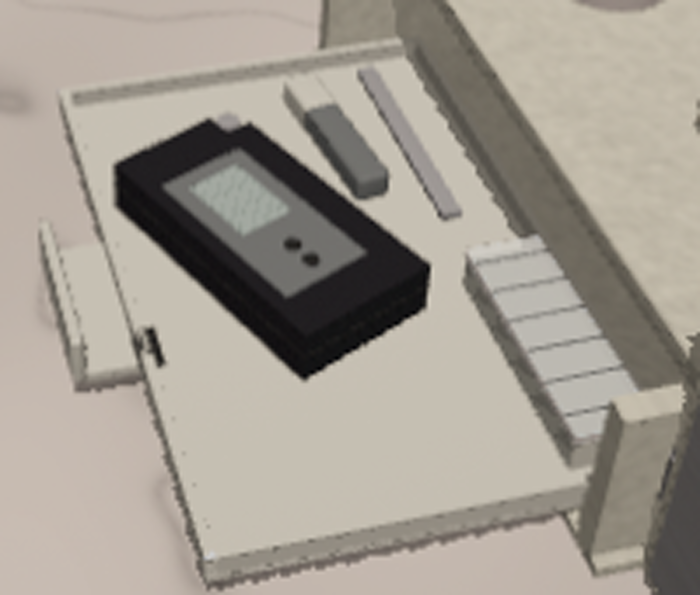

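```bash
python3 - <<'E'
from h import *
import pickle
f=pickle.load(open("side.pkl","rb")); g=lambda u,z: cast(f,np.array(u)/3.5+[295,225],z)[0]
FL,FR=g((62,93),.024),g((206,562),.024)
s=pickle.load(open("scene.pkl","rb")); print("scene FL,FR",cast(s,[(323,251),(195,346)],.024).round(4))
d=FL-FR; print("len",np.linalg.norm(d),FL.round(4),FR.round(4))
y=d/np.linalg.norm(d); th=np.arctan2(-y[0],y[1]); x=np.array([np.cos(th),np.sin(th),0]); y=np.array([-x[1],x[0],0])
mid=(FL+FR)/2; O=mid+.150*x; O[2]=0; print("theta",np.degrees(th),"O",O)
for n,u,z in [("cFR",(303,340),.042),("cFRb",(304,378),.014),("cFL",(115,163),.042),("cBR",(430,265),.042),("peg",(228,120),.040),("lipL",(42,222),.036),("lipR",(78,357),.036),("stop",(152,345),.020)]:
    p=g(u,z); q=p-O; print(n,p.round(4),"cab",(q@x).round(4),(q@y).round(4))
a=g((303,340),.042); b=g((115,163),.042); c=g((430,265),.042)
v=b-a; w=c-a
print("case yaw",np.degrees(np.arctan2(-v[0],v[1])),np.degrees(np.arctan2(w[1],w[0])), np.linalg.norm(v),np.linalg.norm(w))
E
```

```text
scene FL,FR [[ 0.5547  0.1781  0.024 ]
 [ 0.5135 -0.1106  0.024 ]]
len 0.29669217765787903 [0.5487 0.1809 0.024 ] [ 0.5024 -0.1122  0.024 ]
theta -8.982142975249792 O [0.6737372  0.01094461 0.        ]
cFR [ 0.5783 -0.0387  0.042 ] cab -0.0865 -0.0639
cFRb [ 0.5819 -0.0355  0.014 ] cab -0.0835 -0.0602
cFL [0.5468 0.0977 0.042 ] cab -0.1389 0.0659
cBR [ 0.6495 -0.0197  0.042 ] cab -0.0191 -0.034
peg [0.6107 0.1092 0.04  ] cab -0.0776 0.0872
lipL [0.5031 0.0781 0.036 ] cab -0.179 0.0397
lipR [ 0.4899 -0.0068  0.036 ] cab -0.1788 -0.0462
stop [0.5267 0.0018 0.02  ] cab -0.1438 -0.032
case yaw 13.005508304681618 14.934877318605892 0.13999742595073508 0.07373998870465827
```

The crop shows the dark case, with its notch and peg at about (359,259) in the full side picture. The free front right corner is near (382,333) and the rubber stop near (338,324). I'll hover beside the free corner with the jaws shut, side faces toward the case end.

Emit:
send_rows(targets=[0, 0, -57, 411, -621, -20, 0, 0, 0, -57, 411, -621, -20, 0, 0, 0, -57, 411, -621, -20, 0, 0, 0, -57, 411, -621, -20, 0, 0, 0, -57, 411, -621, -20, 0, 0, 0, -57, 411, -621, -20, 0, 0, 0, -57, 411, -621, -20, 0, 0, 0, -57, 411, -621, -20, 0, 0, 0, -57, 411, -621, -20, 0, 0, 0, -57, 411, -621, -20, 0, 0, 0, -57, 411, -621, -20, 0, 0, 0, -57, 411, -621, -20, 0], squeeze=30)

```text
time_s: 1.15
tcp_pos: [0.4577, 0.1269, 0.2347]
tool_rot: [3.142, -0.0, 1.826]
ft_force: [0.6, -0.5, 0.1]
width: -0.0001
grasp_force: 0.0
```

Emit:
send_rows(targets=[0, 0, 0, 134, -202, -7, 0, 0, 0, 0, 134, -202, -7, 0, 0, 0, 0, 134, -202, -7, 0, 0, 0, 0, 134, -202, -7, 0, 0, 0, 0, 134, -202, -7, 0, 0, 0, 0, 134, -202, -7, 0, 0, 0, 0, 134, -202, -7, 0, 0, 0, 0, 134, -202, -7, 0, 0, 0, 0, 134, -202, -7, 0])

```text
time_s: 1.9
tcp_pos: [0.5905, -0.0728, 0.2271]
tool_rot: [-3.14, -0.001, 1.826]
ft_force: [-0.6, 0.4, -0.1]
width: 0.0004
grasp_force: 0.0
```

```bash
python3 - <<'E'
from h import *
import pickle
f=cam("wrist"); pickle.dump(f,open("w1.pkl","wb")); save(f,"pics/w1.png"); print(state()["tcp_pos"])
print((-f["E"][:3,:3].T@f["E"][:3,3]).round(3))
E
```

```text
[ 0.59040109 -0.07217881  0.22736345]
[ 0.572 -0.007  0.353]
```

View pics/w1.png

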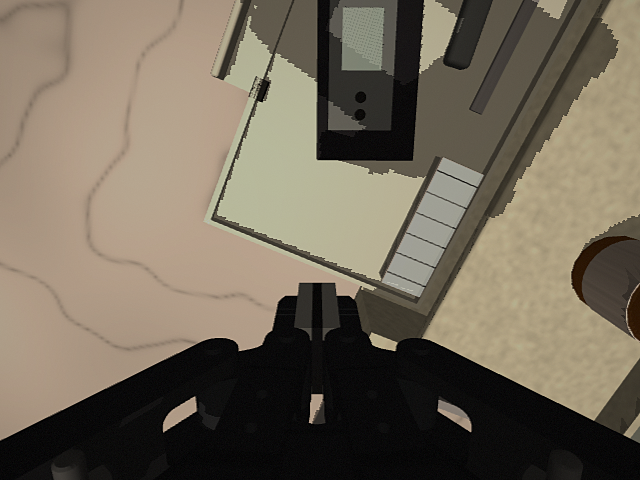

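```bash
python3 - <<'E'
from h import *
import pickle
f=pickle.load(open("w1.pkl","rb"))
c=cast(f,[(317,159),(413,160),(317,20),(419,20)],.042)
print("case top FR,BR,fl,bl",c.round(4)); 
for a,b in ((0,1),): v=c[b]-c[a]; print(np.degrees(np.arctan2(v[1],v[0])),np.linalg.norm(v))
v=c[2]-c[0]; print("front yaw",np.degrees(np.arctan2(-v[0],v[1])))
t=cast(f,[(206,221),(248,104),(371,283)],.024); print("tray",t.round(4))
v=t[1]-t[0]; print("rail yaw",np.degrees(np.arctan2(-v[0],v[1]))); v=t[2]-t[0]; print("side yaw",np.degrees(np.arctan2(v[1],v[0])))
print("stop",cast(f,[(262,90)],.024).round(4)); print("tip",cast(f,[(300,284),(337,284)],.2104).round(4))
E
```

```text
case top FR,BR,fl,bl [[ 0.5792 -0.035   0.042 ]
 [ 0.6492 -0.0175  0.042 ]
 [ 0.5553  0.0566  0.042 ]
 [ 0.6234  0.0743  0.042 ]]
14.007300463237108 0.07218249209041606
front yaw 14.597249760225544
tray [[ 0.5034 -0.1089  0.024 ]
 [ 0.5178 -0.0096  0.024 ]
 [ 0.6515 -0.1274  0.024 ]]
rail yaw -8.273029301547934
side yaw -7.089267188580923
stop [[0.526 0.003 0.024]]
tip [[ 0.5809 -0.0664  0.2104]
 [ 0.5944 -0.0629  0.2104]]
```

Emit:
send_rows(targets=[0, 0, 0, 3, 14, -35, 0, 0, 0, 0, 3, 14, -70, 0, 0, 0, 0, 3, 14, -105, 0, 0, 0, 0, 3, 14, -140, 0, 0, 0, 0, 3, 14, -160, 0, 0, 0, 0, 3, 14, -175, 0, 0, 0, 0, 3, 14, -184, 0, 0, 0, 0, 3, 14, -184, 0, 0, 0, 0, 3, 14, -184, 0])

```text
time_s: 2.7
tcp_pos: [0.5941, -0.0583, 0.0443]
tool_rot: [3.141, -0.0, 1.827]
ft_force: [0.4, -0.4, 0.3]
width: -0.0001
grasp_force: 0.0
```

```bash
python3 - <<'E'
from h import *
s=state(); print(s["tcp_pos"],np.degrees(s["tool_rot"]),s["ft_force"])
p=s["tcp_pos"]; P=np.array([.610,.110])
for g in (0,-.001):
  for a in (14.2,12,10,8,6,4,2,0,-2,-4,-6,-8):
    t=np.radians(a); R=np.array([[np.cos(t),-np.sin(t)],[np.sin(t),np.cos(t)]]); print(g,a,(1e3*(P+R@[-.057,-.144-g]-p[:2])).round(1))
E
```

```text
[ 0.59410094 -0.0582545   0.04431924] [ 1.79994047e+02 -5.78027245e-04  1.04692503e+02] [ 0.42248323 -0.38316182  0.33895459]
0 14.2 [-4.  14.7]
0 12 [-9.9 15.6]
0 10 [-15.2  16.5]
0 8 [-20.5  17.7]
0 6 [-25.7  19.1]
0 4 [-30.9  20.6]
0 2 [-36.   22.4]
0 0 [-41.1  24.3]
0 -2 [-46.1  26.3]
0 -4 [-51.   28.6]
0 -6 [-55.8  31. ]
0 -8 [-60.6  33.6]
-0.001 14.2 [-4.3 15.6]
-0.001 12 [-10.1  16.5]
-0.001 10 [-15.4  17.5]
-0.001 8 [-20.6  18.7]
-0.001 6 [-25.8  20.1]
-0.001 4 [-31.   21.6]
-0.001 2 [-36.1  23.4]
-0.001 0 [-41.1  25.3]
-0.001 -2 [-46.1  27.3]
-0.001 -4 [-50.9  29.6]
-0.001 -6 [-55.7  32. ]
-0.001 -8 [-60.4  34.6]
```

Emit:
send_rows(targets=[0, 0, 0, -1.5, 6, -1, 0, 0, 0, 0, -3, 11, -1, 0, 0, 0, 0, -3.2, 11.8, -1, 0, 0, 0, 0, -3.4, 12.6, -1, 0, 0, 0, 0, -3.6, 13.2, -1, 0, 0, 0, 0, -3.6, 13.2, -1, 0])

```text
time_s: 3.2
tcp_pos: [0.5908, -0.0459, 0.0433]
tool_rot: [3.141, 0.0, 1.826]
ft_force: [-0.8, -0.7, -0.1]
width: 0.0001
grasp_force: 0.0
```

Emit:
send_rows(targets=[0, 0, 0, -0.2, 0.6, 0, 0, 0, 0, 0, -0.3, 1.2, 0, 0, 0, 0, 0, -0.4, 1.8, 0, 0, 0, 0, 0, -0.4, 1.8, 0, 0])

```text
time_s: 3.53
tcp_pos: [0.5901, -0.0441, 0.0428]
tool_rot: [-3.141, -0.0, 1.826]
ft_force: [0.6, 0.4, -0.6]
width: 0.0002
grasp_force: 0.0
```

Emit:
send_rows(targets=[0, 0, 0, -0.2, 0.6, 0, 0, 0, 0, 0, -0.4, 1.2, 0, 0, 0, 0, -0.5, -1.7, 1.6, 0, 0, 0, 0, -1, -3, 2.0, 0, 0, 0, 0, -1.5, -4.3, 2.3, 0, 0, 0, 0, -2, -5.6, 2.5, 0, 0])

```text
time_s: 4.03
tcp_pos: [0.5847, -0.0416, 0.043]
tool_rot: [3.141, 0.0, 1.79]
ft_force: [-0.2, -0.4, 0.3]
width: 0.0
grasp_force: 0.4
```

```bash
python3 - <<'E'
from h import *
f=cam("wrist"); save(f,"pics/w2.png",(160,60,480,400),1.75)
E
```

```text
(no output)
```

View pics/w2.png

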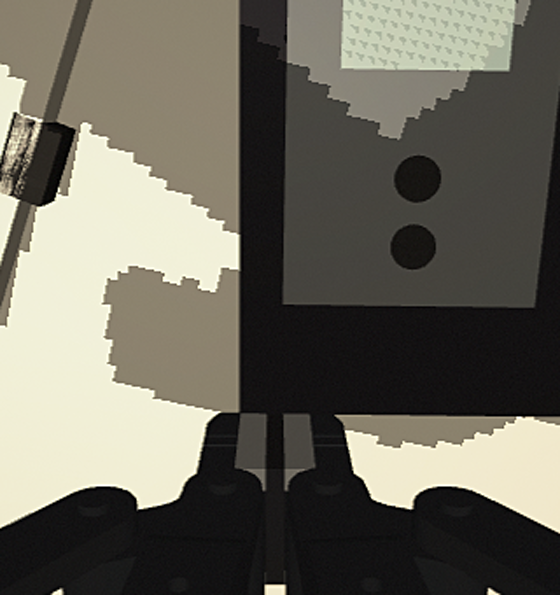

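The picture shows the finger sides just touching the case's end face at the crop's (275,415), about 6 mm from the front corner. Following the arc.

Emit:
send_rows(targets=[0, 0, -0.7, -1.8, 0.4, 0, 0, 0, 0, -1.3, -3.5, 0.8, 0, 0, 0, 0, -2, -5.3, 1.1, 0, 0, 0, 0, -2.7, -7.1, 1.5, 0, 0, 0, 0, -3.3, -8.8, 2.0, 0, 0, 0, 0, -4, -10.6, 2.4, 0, 0, 0, 0, -4.7, -12.4, 2.9, 0, 0, 0, 0, -5.3, -14.1, 3.4, 0, 0, 0, 0, -6, -15.8, 3.8, 0, 0])

```text
time_s: 4.83
tcp_pos: [0.5686, -0.0378, 0.0429]
tool_rot: [3.142, 0.0, 1.685]
ft_force: [1.9, 0.1, 0.7]
width: -0.0001
grasp_force: 0.6
```

Emit:
send_rows(targets=[0, 0, -0.7, -1.7, 0.7, 0, 0, 0, 0, -1.3, -3.4, 1.3, 0, 0, 0, 0, -2, -5.1, 1.9, 0, 0, 0, 0, -2.7, -6.8, 2.5, 0, 0, 0, 0, -3.3, -8.5, 3.2, 0, 0, 0, 0, -4, -10.2, 3.8, 0, 0, 0, 0, -4, -10.2, 3.8, 0, 0])

```text
time_s: 5.42
tcp_pos: [0.558, -0.0338, 0.0427]
tool_rot: [-3.141, -0.0, 1.616]
ft_force: [0.2, -1.2, -0.1]
width: 0.0
grasp_force: 0.5
```

```bash
cat > edge.py <<'E'
from h import *
f=cam("wrist"); g=f["img"].max(2); cv2.imwrite("last.png",f["img"][...,::-1])
m=(g<45).astype(np.uint8)
pts=[]
for r in range(80,280,10):
    row=m[r]
    # longest dark run start
    d=np.diff(np.r_[0,row,0]); s=np.where(d==1)[0]; e=np.where(d==-1)[0]
    k=[i for i in range(len(s)) if e[i]-s[i]>12 and s[i]>240]
    if k: pts.append((s[k[0]],r))
pts=np.array(pts); print(pts.tolist())
w=cast(f,pts,.042); a,b=np.polyfit(w[:,1],w[:,0],1); print("front yaw",np.degrees(np.arctan(-a)))
s=state(); print("phi tool",np.degrees(s["tool_rot"][2])-90,s["tcp_pos"],s["ft_force"])
E
python3 edge.py
```

```text
Traceback (most recent call last):
  File "edge.py", line 9, in <module>
    k=[i for i in range(len(s)) if e[i]-s[i]>12 and s[i]>240]
                                   ~^^^
IndexError: index 0 is out of bounds for axis 0 with size 0
```

```bash
sed -i 's/astype(np.uint8)/astype(int)/' edge.py; python3 edge.py
```

```text
[[487, 80], [486, 90], [485, 100], [484, 110], [301, 120], [301, 130], [301, 140], [301, 150], [302, 160], [302, 170], [302, 180], [302, 190], [302, 200], [302, 210], [302, 220], [302, 230], [302, 240], [302, 250], [302, 260], [302, 270]]
front yaw -37.995925919811256
phi tool 2.6195364921077413 [ 0.55802738 -0.03383433  0.04267376] [-1.22637451 -0.73900337  0.6216757 ]
```

Emit:
send_rows(targets=[0, 0, -0.7, -1.7, 0.7, 0, 0, 0, 0, -1.3, -3.4, 1.3, 0, 0, 0, 0, -2, -5.1, 2.0, 0, 0, 0, 0, -2.7, -6.8, 2.7, 0, 0, 0, 0, -3.3, -8.5, 3.4, 0, 0, 0, 0, -4, -10.1, 4.1, 0, 0, 0, 0, -4.5, -11.4, 4.6, 0, 0, 0, 0, -5, -12.6, 5.1, 0, 0, 0, 0, -5, -12.6, 5.1, 0, 0])

```text
time_s: 6.27
tcp_pos: [0.5456, -0.0288, 0.0428]
tool_rot: [-3.141, -0.0, 1.529]
ft_force: [0.2, -1.1, -0.6]
width: 0.0001
grasp_force: 0.3
```

```bash
sed -i 's/range(80,280,10)/range(130,280,10)/' edge.py; python3 edge.py
```

```text
[[302, 130], [303, 140], [303, 150], [303, 160], [303, 170], [303, 180], [303, 190], [259, 200], [254, 210], [257, 220], [253, 230], [254, 240], [304, 250], [304, 260], [304, 270]]
front yaw -11.32575206461681
phi tool -2.383423564483877 [ 0.54559083 -0.0287789   0.0428096 ] [-0.32195462 -0.45408405  0.00731557]
```

Emit:
send_rows(targets=[0, 0, -0.5, -1.2, 0.6, 0, 0, 0, 0, -1, -2.4, 1.2, 0, 0, 0, 0, -1.5, -3.7, 1.8, 0, 0, 0, 0, -2, -4.9, 2.4, 0, 0, 0, 0, -2.5, -6.1, 3.0, 0, 0, 0, 0, -2.5, -6.1, 3.0, 0, 0])

```text
time_s: 6.82
tcp_pos: [0.5395, -0.0258, 0.0428]
tool_rot: [-3.141, -0.0, 1.485]
ft_force: [-0.4, -1.7, 1.0]
width: 0.0003
grasp_force: 0.4
```

```bash
python3 edge.py; python3 -c "
import cv2;i=cv2.imread('last.png');cv2.imwrite('pics/w3.png',i[60:300,180:480]);cv2.imwrite('pics/w3.png',cv2.resize(i[60:300,180:480],None,fx=2.4,fy=2.4))"
```

```text
[[302, 130], [303, 140], [303, 150], [303, 160], [303, 170], [303, 180], [303, 190], [303, 200], [272, 210], [271, 220], [268, 230], [267, 240], [304, 250], [304, 260], [304, 270]]
front yaw -11.212675797877228
phi tool -4.884494063321924 [ 0.53954777 -0.02579773  0.04283423] [-0.64453757 -0.98439334  1.07002673]
```

View pics/w3.png

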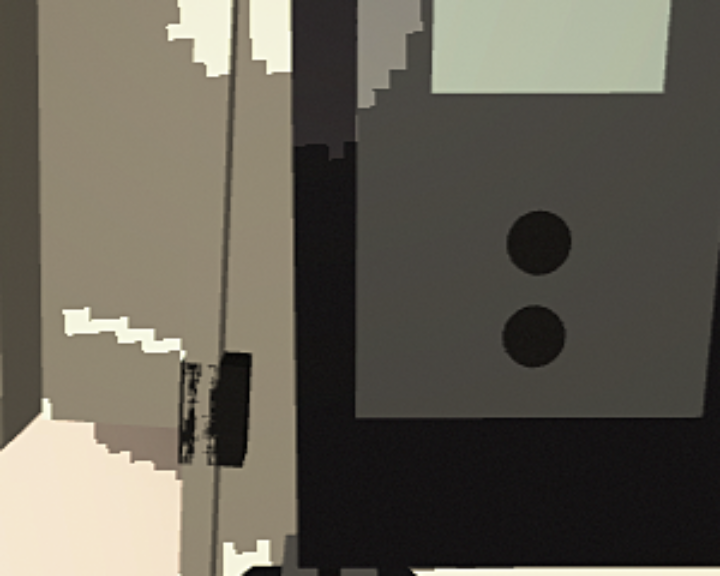

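Emit:
send_rows(targets=[0, 0, -0.5, -1.2, 0.6, 0, 0, 0, 0, -1, -2.4, 1.2, 0, 0, 0, 0, -1.5, -3.6, 1.9, 0, 0, 0, 0, -2, -4.8, 2.5, 0, 0, 0, 0, -2, -4.8, 2.5, 0, 0])

```text
time_s: 7.28
tcp_pos: [0.5348, -0.0232, 0.0428]
tool_rot: [-3.141, -0.0, 1.45]
ft_force: [0.1, -0.9, 0.1]
width: -0.0001
grasp_force: 0.4
```

```bash
python3 edge.py
```

```text
[[303, 130], [303, 140], [303, 150], [303, 160], [303, 170], [303, 180], [303, 190], [303, 200], [304, 210], [282, 220], [304, 230], [304, 240], [304, 250], [304, 260], [304, 270]]
front yaw -7.59431194548134
phi tool -6.88558005092338 [ 0.53478484 -0.02325414  0.04283716] [-0.98646125  0.20263045  0.47216109]
```

Emit:
send_rows(targets=[0, 0, -0.3, -0.7, 0.4, 0, 0, 0, 0, -0.5, -1.2, 0.7, 0, 0, 0, 0, -0.8, -1.8, 1.0, 0, 0, 0, 0, -0.8, -1.8, 1.0, 0, 0])

```text
time_s: 7.67
tcp_pos: [0.5332, -0.0224, 0.0428]
tool_rot: [-3.141, -0.0, 1.436]
ft_force: [1.1, -1.3, -0.7]
width: 0.0003
grasp_force: 0.4
```

```bash
python3 edge.py
```

```text
[[302, 130], [302, 140], [302, 150], [303, 160], [303, 170], [303, 180], [303, 190], [303, 200], [303, 210], [304, 220], [270, 230], [277, 240], [278, 250], [277, 260], [304, 270]]
front yaw -17.24779276735562
phi tool -7.68466958437503 [ 0.53316677 -0.02234309  0.04282479] [ 0.41619178 -1.63218773 -0.3340536 ]
```

Emit:
send_rows(targets=[0, 0, -0.3, -0.7, 0.4, 0, 0, 0, 0, -0.6, -1.4, 0.8, 0, 0, 0, 0, -0.9, -2.1, 1.2, 0, 0, 0, 0, -0.9, -2.1, 1.2, 0, 0])

```text
time_s: 8.05
tcp_pos: [0.5311, -0.0211, 0.0429]
tool_rot: [-3.142, -0.0, 1.421]
ft_force: [0.9, -0.5, -0.2]
width: 0.0001
grasp_force: 0.3
```

```bash
python3 edge.py; python3 -c "
import cv2;i=cv2.imread('last.png');cv2.imwrite('pics/w4.png',cv2.resize(i[100:300,200:400],None,fx=3,fy=3))"
```

```text
[[302, 130], [302, 140], [303, 150], [303, 160], [303, 170], [303, 180], [303, 190], [303, 200], [304, 210], [291, 220], [303, 230], [304, 240], [290, 250], [288, 260], [304, 270]]
front yaw -12.258595312226065
phi tool -8.580449277719339 [ 0.53109834 -0.02112259  0.04289115] [ 0.18905593 -0.7722597   0.4902462 ]
```

View pics/w4.png

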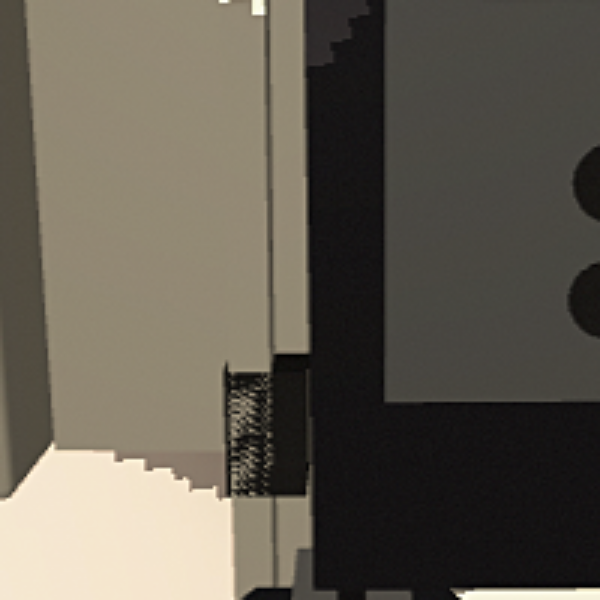

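Emit:
send_rows(targets=[0, 0, -0.2, -0.5, 0.3, 0, 0, 0, 0, -0.4, -0.9, 0.6, 0, 0, 0, 0, -0.6, -1.4, 0.9, 0, 0, 0, 0, -0.6, -1.4, 0.9, 0, 0])

```text
time_s: 8.43
tcp_pos: [0.5297, -0.0203, 0.0429]
tool_rot: [-3.142, 0.0, 1.41]
ft_force: [-0.7, -0.7, -0.3]
width: 0.0
grasp_force: 0.4
```

Now small steps, mostly along the case's +y.

Emit:
send_rows(targets=[0, 0, -0.1, -0.3, 0.3, 0, 0, 0, 0, -0.2, -0.6, 0.6, 0, 0, 0, 0, -0.2, -0.6, 0.6, 0, 0])

```text
time_s: 8.68
tcp_pos: [0.5296, -0.0202, 0.043]
tool_rot: [3.141, 0.001, 1.407]
ft_force: [0.3, -3.7, -0.5]
width: 0.0001
grasp_force: 1.5
```

Emit:
send_rows(targets=[0, 0, 0, -0.2, 0.3, 0, 0, 0, 0, 0, -0.2, 0.3, 0, 0, 0, 0, 0, -0.2, 0.3, 0, 0])

```text
time_s: 8.93
tcp_pos: [0.5295, -0.0202, 0.043]
tool_rot: [3.14, 0.001, 1.407]
ft_force: [1.8, -5.2, -2.3]
width: -0.0001
grasp_force: 2.2
```

```bash
python3 edge.py
```

```text
[[302, 130], [302, 140], [302, 150], [303, 160], [303, 170], [303, 180], [303, 190], [303, 200], [304, 210], [294, 220], [291, 230], [293, 240], [282, 250], [280, 260], [305, 270]]
front yaw -16.042863469510515
phi tool -9.380342667378258 [ 0.52953503 -0.0201689   0.04300005] [ 1.59425264 -4.83314144 -2.97113174]
```

Emit:
send_rows(targets=[0, 0, 0, -0.1, 0.2, -0.2, 0, 0, 0, 0, -0.2, 0.4, -0.4, 0, 0, 0, 0, -0.2, 0.4, -0.4, 0])

```text
time_s: 9.23
tcp_pos: [0.5295, -0.0201, 0.0429]
tool_rot: [3.14, 0.002, 1.407]
ft_force: [1.4, -6.8, -1.1]
width: -0.0001
grasp_force: 2.8
```

```bash
python3 -c "
from h import *
for i in range(3): s=state(); print(s['ft_force'],s['tcp_pos'])"
```

```text
[ 1.35660117 -6.80798234 -1.07114768] [ 0.52954409 -0.02012998  0.04294537]
[ 1.35660117 -6.80798234 -1.07114768] [ 0.52954409 -0.02012998  0.04294537]
[ 1.35660117 -6.80798234 -1.07114768] [ 0.52954409 -0.02012998  0.04294537]
```

Emit:
send_rows(targets=[0, 0, 0, -0.1, 0.3, -0.2, 0, 0, 0, 0, -0.1, 0.5, -0.3, 0, 0, 0, 0, -0.1, 0.5, -0.3, 0, 0, 0, 0, -0.1, 0.5, -0.3, 0])

```text
time_s: 9.57
tcp_pos: [0.5295, -0.0201, 0.0429]
tool_rot: [3.14, 0.002, 1.407]
ft_force: [0.7, -6.9, 1.1]
width: -0.0002
grasp_force: 3.5
```

Emit:
send_rows(targets=[0, 0, 0, -0.1, 0.4, 0, 0, 0, 0, 0, -0.1, 0.4, 0, 0, 0, 0, 0, -0.1, 0.4, 0, 0, 0, 0, 0, -0.1, 0.4, 0, 0])

```text
time_s: 9.9
tcp_pos: [0.5295, -0.0201, 0.0429]
tool_rot: [3.139, 0.003, 1.407]
ft_force: [1.0, -8.5, 1.2]
width: -0.0
grasp_force: 4.0
```

Emit:
send_rows(targets=[0, 0, 0, 0, 0, 0, 0])

```text
time_s: 9.98
tcp_pos: [0.5295, -0.0201, 0.0429]
tool_rot: [3.139, 0.003, 1.407]
ft_force: [0.1, -8.4, 0.3]
width: -0.0002
grasp_force: 4.0
```

Emit:
send_rows(targets=[0, 0, 0, 0, 0, 0, 0])

```text
time_s: 10.07
tcp_pos: [0.5296, -0.0201, 0.043]
tool_rot: [3.139, 0.003, 1.408]
ft_force: [0.8, -8.4, 0.5]
width: -0.0002
grasp_force: 4.0
```

Emit:
send_rows(targets=[0, 0, 0, -0.1, 0.4, 0, 0, 0, 0, 0, -0.1, 0.4, 0, 0, 0, 0, 0, -0.1, 0.4, 0, 0])

```text
time_s: 10.32
tcp_pos: [0.5296, -0.02, 0.043]
tool_rot: [3.139, 0.004, 1.408]
ft_force: [0.9, -9.1, 0.5]
width: 0.0004
grasp_force: 4.6
```

Emit:
send_rows(targets=[0, 0, 0, 0, 0, 0, 0, 0, 0, 0, 0, 0, 0, 0])

```text
time_s: 10.48
tcp_pos: [0.5296, -0.02, 0.043]
tool_rot: [3.139, 0.004, 1.408]
ft_force: [0.5, -9.1, 0.2]
width: 0.0002
grasp_force: 4.6
```

Emit:
send_rows(targets=[0, 0, 0, 0, 0, 0, 0, 0, 0, 0, 0, 0, 0, 0])

```text
time_s: 10.65
tcp_pos: [0.5295, -0.02, 0.0429]
tool_rot: [3.139, 0.004, 1.408]
ft_force: [1.1, -9.5, 1.6]
width: 0.0
grasp_force: 4.6
```

Emit:
send_rows(targets=[0, 0, 0, 0, 0, 0, 0, 0, 0, 0, 0, 0, 0, 0])

```text
time_s: 10.82
tcp_pos: [0.5296, -0.02, 0.043]
tool_rot: [3.139, 0.004, 1.408]
ft_force: [0.7, -8.3, 0.8]
width: -0.0001
grasp_force: 4.6
```

Emit:
send_rows(targets=[0, 0, 0, -0.1, 0.3, 0, 0, 0, 0, 0, -0.1, 0.3, 0, 0, 0, 0, 0, -0.1, 0.3, 0, 0, 0, 0, 0, -0.1, 0.3, 0, 0])

```text
time_s: 11.15
tcp_pos: [0.5295, -0.02, 0.043]
tool_rot: [3.139, 0.004, 1.408]
ft_force: [1.6, -10.3, 0.5]
width: 0.0001
grasp_force: 5.0
```

Emit:
send_rows(targets=[0, 0, 0, 0, 0, 0, 0, 0, 0, 0, 0, 0, 0, 0])

```text
time_s: 11.32
tcp_pos: [0.5295, -0.02, 0.043]
tool_rot: [3.139, 0.004, 1.408]
ft_force: [1.1, -10.9, -0.2]
width: -0.0002
grasp_force: 5.0
```

Emit:
send_rows(targets=[0, 0, 0, 0, 0, 0, 0, 0, 0, 0, 0, 0, 0, 0])

```text
time_s: 11.48
tcp_pos: [0.5295, -0.02, 0.0429]
tool_rot: [3.139, 0.004, 1.408]
ft_force: [0.5, -10.3, 0.4]
width: 0.0
grasp_force: 5.0
```

Emit:
send_rows(targets=[0, 0, 0, 0, 0, 0, 0, 0, 0, 0, 0, 0, 0, 0, 0, 0, 0, 0, 0, 0, 0, 0, 0, 0, 0, 0, 0, 0])

```text
time_s: 11.82
tcp_pos: [0.5296, -0.02, 0.043]
tool_rot: [3.139, 0.004, 1.408]
ft_force: [0.8, -9.8, 0.5]
width: 0.0002
grasp_force: 5.0
```

Emit:
send_rows(targets=[0, 0, 0, 0, 0, 0, 0, 0, 0, 0, 0, 0, 0, 0, 0, 0, 0, 0, 0, 0, 0, 0, 0, 0, 0, 0, 0, 0])

```text
time_s: 12.15
tcp_pos: [0.5296, -0.02, 0.043]
tool_rot: [3.139, 0.004, 1.408]
ft_force: [0.7, -10.8, -0.5]
width: 0.0002
grasp_force: 5.0
```

Emit:
send_rows(targets=[0, 0, 0, 0, -0.7, 0, 0, 0, 0, 0, 0, -1.4, 0, 0, 0, 0, 0, 0, -2.1, 0.1, 0, 0, 0, 0, 0, -3, 0.2, 0, 0, 0, 0, -0.5, -6, 0.3, 0, 0, 0, 0, -2, -14, 0.3, 0, 0, 0, 0, -3, -22, 10, 0, 0, 0, 0, -3, -25, 40, 0, 0, 0, 0, -3, -25, 75, 0, 0, 0, 0, -3, -25, 110, 0, 0, 0, 0, -3, -25, 130, 0, 0, 0, 0, -3, -25, 130, 0])

```text
time_s: 13.15
tcp_pos: [0.5292, -0.0439, 0.1789]
tool_rot: [3.13, 0.001, 1.407]
ft_force: [1.0, 0.1, 1.1]
width: 0.0003
grasp_force: 0.0
```

```bash
python3 - <<'E'
from h import *
import pickle
f=cam("side"); pickle.dump(f,open("s2.pkl","wb")); save(f,"pics/s2.png",(295,225,495,395),3.5)
g=cam("wrist"); pickle.dump(g,open("w5.pkl","wb")); save(g,"pics/w5.png")
E
```

```text
(no output)
```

View pics/s2.png

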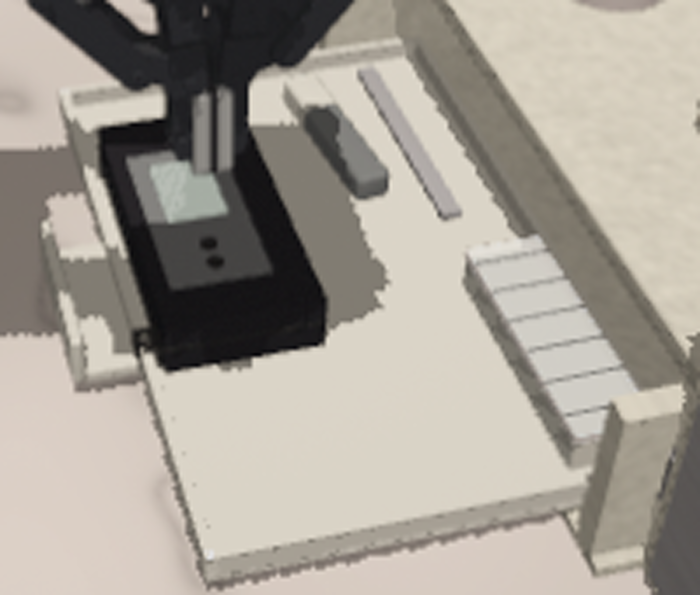

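```bash
python3 - <<'E'
from h import *
s=state(); print(s["joints"],s["tcp_pos"])
import pickle
f=pickle.load(open("s2.pkl","rb"));print(cast(f,np.array([(42,222),(78,357)])/3.5+[295,225],.036))
g=pickle.load(open("scene.pkl","rb")); im=g["img"]
E
```

```text
[-2.45695732e-01  1.80096389e-01  1.73630920e+00  1.71041473e-04
  1.22280932e+00 -8.16838015e-02] [ 0.52574253 -0.04291782  0.1735566 ]
[[ 0.50308324  0.07807457  0.036     ]
 [ 0.48988737 -0.00680696  0.036     ]]
```

View pics/w5.png

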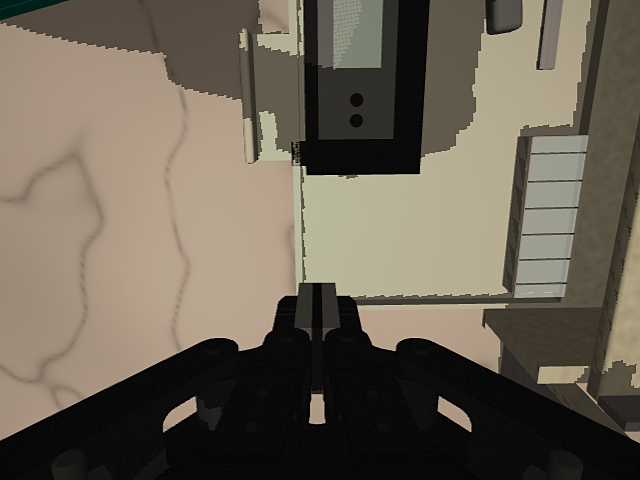

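```bash
python3 - <<'E'
from h import *
import pickle
g=pickle.load(open("w5.pkl","rb"))
L,R=cast(g,[(241,30),(246,162)],.036); print(L,R,(L+R)/2,np.linalg.norm(L-R),np.degrees(np.arctan2(-(L-R)[0],(L-R)[1])))
F=cast(g,[(306,172),(303,30)],.042);d=F[1]-F[0];print("case yaw",np.degrees(np.arctan2(-d[0],d[1])))
F=cast(g,[(295,300),(292,165),],.024);d=F[1]-F[0];print("rail yaw",np.degrees(np.arctan2(-d[0],d[1])))
E
```

```text
[0.50239193 0.08064519 0.036     ] [0.48909444 0.0044369  0.036     ] [0.49574318 0.04254105 0.036     ] 0.07735971806378109 -9.897820167162134
case yaw -8.603885536707685
rail yaw -9.066255907629795
```

The case lies square against the stop: parallel to the rail, with the stop at wrist (296,152). The lip is at wrist (241,30) to (246,162). Next I move in front of the pull.

Emit:
send_rows(targets=[0, 0, 91, -55, 87, 0, 0, 0, 0, 91, -55, 87, 0, 0, 0, 0, 91, -55, 87, 0, 0, 0, 0, 91, -55, 87, 0, 0, 0, 0, 91, -55, 87, 0, 0, 0, 0, 91, -55, 87, 0, 0, 0, 0, 91, -55, 87, 0, 0, 0, 0, 91, -55, 87, 0, 0, 0, 0, 91, -55, 87, 0, 0, 0, 0, 91, -55, 87, 0, 0, 0, 0, 91, -55, 87, 0, 0, 0, 0, 91, -55, 87, 0, 0])

```text
time_s: 14.25
tcp_pos: [0.4684, 0.0445, 0.1698]
tool_rot: [-3.141, -0.005, 2.913]
ft_force: [-0.2, 0.3, -0.2]
width: 0.0001
grasp_force: 0.0
```

Emit:
send_rows(targets=[0, 0, 5, 0, 0, 0, 0, 0, 0, 5, 0, 0, 0, 0, 0, 0, 5, 0, 0, 0, 0])

```text
time_s: 14.5
tcp_pos: [0.4689, 0.0445, 0.1705]
tool_rot: [-3.141, -0.004, 2.992]
ft_force: [-0.1, 0.1, -0.4]
width: -0.0001
grasp_force: 0.0
```

Emit:
send_rows(targets=[0, 0, 0, 0, 0, -35, 0, 0, 0, 0, 0, 0, -70, 0, 0, 0, 0, 0, 0, -100, 0, 0, 0, 0, 0, 0, -120, 0, 0, 0, 0, 0, 0, -132, 0, 0, 0, 0, 0, 0, -138, 0, 0, 0, 0, 0, 0, -138, 0, 0, 0, 0, 4, -0.6, -138, 0, 0, 0, 0, 8, -1.2, -138, 0, 0, 0, 0, 10, -1.5, -138, 0, 0, 0, 0, 10, -1.5, -138, 0])

```text
time_s: 15.42
tcp_pos: [0.4824, 0.0428, 0.0355]
tool_rot: [3.141, 0.004, 2.994]
ft_force: [-1.1, -0.4, 0.5]
width: 0.0
grasp_force: 0.0
```

Emit:
send_rows(targets=[0, 0, 0, 0.5, -0.1, -1, 0, 0, 0, 0, 1, -0.2, -2, 0, 0, 0, 0, 1.5, -0.2, -2, 0, 0, 0, 0, 2, -0.3, -2, 0, 0, 0, 0, 2.5, -0.4, -2, 0, 0, 0, 0, 3, -0.5, -2, 0])

```text
time_s: 15.92
tcp_pos: [0.4833, 0.0426, 0.0321]
tool_rot: [-3.142, -0.0, 2.994]
ft_force: [0.1, 0.9, -0.0]
width: -0.0001
grasp_force: 0.0
```

Emit:
send_rows(targets=[0, 0, 0, 0.5, -0.1, 0, 0, 0, 0, 0, 1, -0.2, 0, 0, 0, 0, 0, 1.5, -0.2, 0, 0, 0, 0, 0, 2, -0.3, 0, 0, 0, 0, 0, 2.5, -0.4, 0, 0])

```text
time_s: 16.33
tcp_pos: [0.4854, 0.0422, 0.032]
tool_rot: [-3.142, -0.001, 2.994]
ft_force: [-1.4, 0.3, 0.2]
width: -0.0001
grasp_force: 0.8
```

Emit:
send_rows(targets=[0, 0, 0, 0.7, -0.1, 0, 0, 0, 0, 0, 1.5, -0.2, 0, 0, 0, 0, 0, 2.5, -0.4, 0, 0, 0, 0, 0, 3.6, -0.6, 0, 0, 0, 0, 0, 4.9, -0.8, 0, 0, 0, 0, 0, 6.3, -1, 0, 0, 0, 0, 0, 7.8, -1.2, 0, 0, 0, 0, 0, 9.4, -1.4, 0, 0, 0, 0, 0, 11.1, -1.7, 0, 0, 0, 0, 0, 12.8, -2, 0, 0, 0, 0, 0, 14.5, -2.2, 0, 0, 0, 0, 0, 16.2, -2.5, 0, 0])

```text
time_s: 17.33
tcp_pos: [0.5021, 0.0397, 0.032]
tool_rot: [3.142, -0.0, 2.994]
ft_force: [-1.7, 0.2, -1.9]
width: 0.0001
grasp_force: 0.8
```

```bash
python3 - <<'E'
from h import *
f=cam("side"); save(f,"pics/s3.png",(280,200,500,400),3)
E
```

```text
(no output)
```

View pics/s3.png

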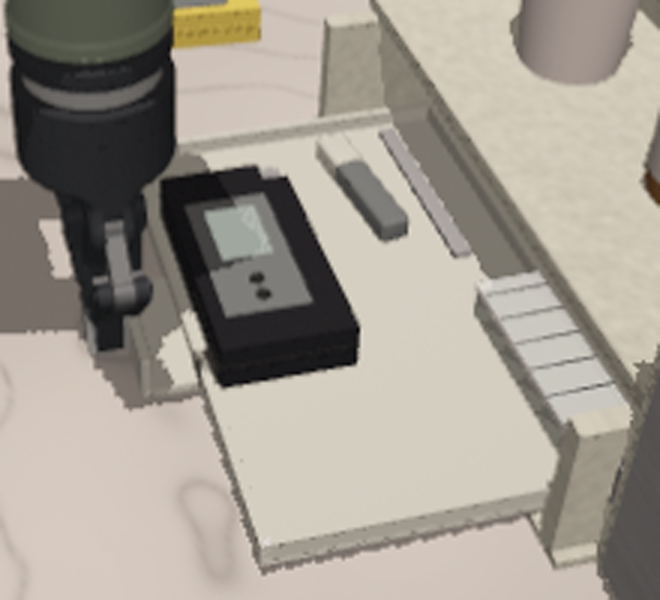

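The tray is moving and the case stays on its stop, at crop (200,370). Continuing.

Emit:
send_rows(targets=[0, 0, 0, 1.9, -0.3, 0, 0, 0, 0, 0, 3.9, -0.6, 0, 0, 0, 0, 0, 5.9, -0.9, 0, 0, 0, 0, 0, 7.9, -1.2, 0, 0, 0, 0, 0, 9.9, -1.5, 0, 0, 0, 0, 0, 11.9, -1.8, 0, 0, 0, 0, 0, 13.9, -2.1, 0, 0, 0, 0, 0, 15.9, -2.4, 0, 0, 0, 0, 0, 17.9, -2.7, 0, 0, 0, 0, 0, 19.9, -3, 0, 0, 0, 0, 0, 21.9, -3.3, 0, 0, 0, 0, 0, 23.9, -3.6, 0, 0])

```text
time_s: 18.38
tcp_pos: [0.5262, 0.0359, 0.0322]
tool_rot: [-3.141, 0.0, 2.994]
ft_force: [-2.3, 0.0, -0.4]
width: -0.0001
grasp_force: 0.8
```

Emit:
send_rows(targets=[0, 0, 0, 2, -0.3, 0, 0, 0, 0, 0, 4, -0.6, 0, 0, 0, 0, 0, 6, -0.9, 0, 0, 0, 0, 0, 8, -1.2, 0, 0, 0, 0, 0, 10, -1.5, 0, 0, 0, 0, 0, 12, -1.8, 0, 0, 0, 0, 0, 14, -2.1, 0, 0, 0, 0, 0, 16, -2.4, 0, 0, 0, 0, 0, 18, -2.7, 0, 0, 0, 0, 0, 20, -3, 0, 0, 0, 0, 0, 22, -3.3, 0, 0, 0, 0, 0, 24, -3.6, 0, 0])

```text
time_s: 19.38
tcp_pos: [0.5502, 0.0324, 0.0322]
tool_rot: [-3.142, 0.0, 2.994]
ft_force: [-1.8, -1.3, 0.8]
width: -0.0001
grasp_force: 0.8
```

Emit:
send_rows(targets=[0, 0, 0, 2, -0.3, 0, 0, 0, 0, 0, 4, -0.6, 0, 0, 0, 0, 0, 6, -0.9, 0, 0, 0, 0, 0, 8, -1.2, 0, 0, 0, 0, 0, 10, -1.5, 0, 0, 0, 0, 0, 12, -1.8, 0, 0, 0, 0, 0, 14, -2.1, 0, 0, 0, 0, 0, 16, -2.4, 0, 0, 0, 0, 0, 18, -2.7, 0, 0, 0, 0, 0, 20, -3, 0, 0, 0, 0, 0, 22, -3.3, 0, 0, 0, 0, 0, 24, -3.6, 0, 0])

```text
time_s: 20.38
tcp_pos: [0.5742, 0.0288, 0.0322]
tool_rot: [-3.142, -0.0, 2.994]
ft_force: [-1.2, -1.2, 0.3]
width: -0.0001
grasp_force: 0.8
```

Home is expected at x of about 0.604. I'll go to 0.594 and then slow down.

Emit:
send_rows(targets=[0, 0, 0, 2, -0.3, 0, 0, 0, 0, 0, 4, -0.6, 0, 0, 0, 0, 0, 6, -0.9, 0, 0, 0, 0, 0, 8, -1.2, 0, 0, 0, 0, 0, 10, -1.5, 0, 0, 0, 0, 0, 12, -1.8, 0, 0, 0, 0, 0, 14, -2.1, 0, 0, 0, 0, 0, 16, -2.4, 0, 0, 0, 0, 0, 18, -2.7, 0, 0, 0, 0, 0, 19.5, -2.9, 0, 0, 0, 0, 0, 20.8, -3.1, 0, 0, 0, 0, 0, 22, -3.3, 0, 0])

```text
time_s: 21.38
tcp_pos: [0.5961, 0.0256, 0.0321]
tool_rot: [3.142, -0.0, 2.994]
ft_force: [-2.2, -1.7, 0.8]
width: 0.0003
grasp_force: 0.8
```

Emit:
send_rows(targets=[0, 0, 0, 0.8, -0.1, 0, 0, 0, 0, 0, 1.6, -0.2, 0, 0, 0, 0, 0, 2.4, -0.4, 0, 0, 0, 0, 0, 3.2, -0.5, 0, 0, 0, 0, 0, 4, -0.6, 0, 0, 0, 0, 0, 4.8, -0.7, 0, 0])

```text
time_s: 21.88
tcp_pos: [0.6008, 0.0249, 0.0322]
tool_rot: [-3.142, -0.0, 2.994]
ft_force: [-1.0, -0.7, 0.1]
width: -0.0
grasp_force: 0.8
```

Emit:
send_rows(targets=[0, 0, 0, 0.6, -0.1, 0, 0, 0, 0, 0, 1.2, -0.2, 0, 0, 0, 0, 0, 1.8, -0.3, 0, 0, 0, 0, 0, 2.4, -0.4, 0, 0, 0, 0, 0, 2.4, -0.4, 0, 0])

```text
time_s: 22.3
tcp_pos: [0.6029, 0.0245, 0.0321]
tool_rot: [3.142, -0.001, 2.994]
ft_force: [-1.5, -0.5, 1.4]
width: 0.0003
grasp_force: 1.4
```

Emit:
send_rows(targets=[0, 0, 0, 0.5, -0.1, 0, 0, 0, 0, 0, 1, -0.1, 0, 0, 0, 0, 0, 1.5, -0.2, 0, 0, 0, 0, 0, 1.5, -0.2, 0, 0])

```text
time_s: 22.63
tcp_pos: [0.603, 0.0245, 0.0321]
tool_rot: [-3.141, -0.004, 2.994]
ft_force: [-8.4, 0.1, 4.8]
width: -0.0003
grasp_force: 3.6
```

At the home stop: the force rises and x holds at 0.603. One short press, then back off and up.

Emit:
send_rows(targets=[0, 0, 0, 0.5, -0.1, 0, 0, 0, 0, 0, 0.5, -0.1, 0, 0, 0, 0, 0, 0.5, -0.1, 0, 0])

```text
time_s: 22.88
tcp_pos: [0.6029, 0.0245, 0.032]
tool_rot: [-3.141, -0.005, 2.995]
ft_force: [-7.9, -0.4, 5.8]
width: -0.0002
grasp_force: 4.1
```

Emit:
send_rows(targets=[0, 0, 0, -0.6, 0.1, 0, 0, 0, 0, 0, -1.2, 0.2, 0, 0, 0, 0, 0, -1.8, 0.3, 0, 0, 0, 0, 0, -3, 0.5, 0, 0, 0, 0, 0, -7, 1, 0, 0, 0, 0, 0, -15, 2, 0, 0, 0, 0, 0, -25, 4, 0, 0, 0, 0, 0, -40, 6, 10, 0, 0, 0, 0, -55, 8, 40, 0, 0, 0, 0, -70, 10, 75, 0, 0, 0, 0, -80, 12, 110, 0, 0, 0, 0, -80, 12, 130, 0])

```text
time_s: 23.88
tcp_pos: [0.5248, 0.0367, 0.1657]
tool_rot: [3.141, 0.004, 2.995]
ft_force: [0.9, -0.7, 0.4]
width: -0.0002
grasp_force: 0.0
```

Emit:
send_rows(targets=[0, 0, 0, -40, 0, 0, 0, 0, 0, 0, -70, 0, 0, 0, 0, 0, 0, -80, 0, 0, 0, 0, 0, 0, -80, 0, 0, 0, 0, 0, 0, -80, 0, 0, 0])

```text
time_s: 24.3
tcp_pos: [0.4455, 0.0362, 0.1625]
tool_rot: [3.141, 0.002, 2.994]
ft_force: [-0.8, 0.3, 1.3]
width: 0.0
grasp_force: 0.0
```

```bash
python3 - <<'E'
from h import *
f=cam("side"); save(f,"pics/s4.png",(290,140,610,400),2.3)
print(state()["time_s"],state()["ft_force"],state()["tcp_pos"])
E
```

```text
24.35 [ 0.19137274 -0.224468   -0.38575056] [0.44630707 0.03610003 0.16266366]
```

View pics/s4.png

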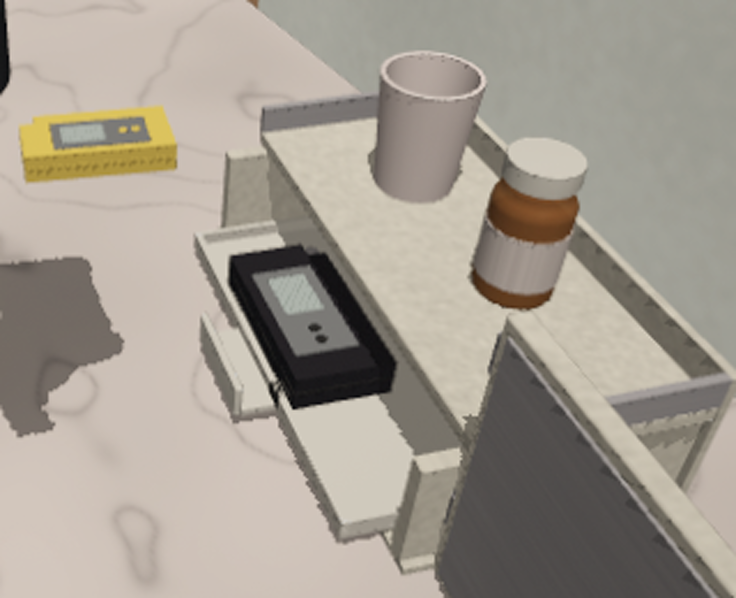

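The tray is home, with about 30 mm left in front of the mouth as expected. The case is square on its stop at (280,390), and the tumbler and bottle haven't moved.

```bash
python3 -c "
from plant import job_done
print(job_done())"
```

```text
the job is handed in; nothing more can be done
None
```

I turned the case onto its rubber stop and held it there at about 10 N for a second, then pushed the tray home and let go; the job is handed in at about 24 s. The last picture shows the case square; the small items in the back of the tray were undisturbed when last in view, early in the closing push.

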